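Spin the finishing turntable and brake it on the red mark

ROBOT

A 6-joint arm with a two-finger parallel gripper is mounted at the origin on the work surface. World frame = base frame: x ahead of the robot, y to its left, z up, the work surface at z = 0. Lengths are in mm, angles in rad, forces in N, time in s.
With the tool pointing down it reaches from about 350 to 975 mm from the base axis. Payload 7.1 kg.
Tool frame: the origin (TCP) lies on the mounting face of the last link; the fingertips stand 182 mm ahead of it and the grasp point (between the pads) lies 163 mm ahead of it (ctrl.finger_overhang is the distance from the TCP to the fingertips, in mm); z points along the fingers, y is the direction in which the jaws open and shut (so a half turn about z gives the same grasp; the last joint's range is limited). The gripper opens to 88 mm and grips with 3 to 60 N. Pads are 20 mm wide; open, the fingers measure 115 mm over their backs; the gripper's body (75 mm by 178 mm) begins 61 mm behind the grasp point.
Start: joints at [-1.136, 0.423, 1.63, -0, 1.089, -0.019], TCP at [274.005, -561.719, 404.675] pointing down, gripper open.
Joint ranges: [-3, 3], [-0.9, 2.11], [0.09, 2.58], [-1.31, 4.45], [0.11, 2.69], [-2.54, 2.54]. Speed limits (rad/s): [2.39, 2.39, 3.01, 3.14, 3.14, 3.14].

INTERFACE

Orientations are given as a rotation vector (axis times angle).
In Python, from workcell import ctrl, viewer, recognise gives the robot as it stands.
- The arm moves only by the shell command python3 -m handwheel 'ROWS'. ROWS is JSON, a list of rows, each an object of numbers: "gripper": the closure, from 0 (fully open) to 1 (shut); "tx", "ty", "tz": the shift along the tool's x, y, z in m; "rx", "ry", "rz": the turn, a rotation vector about the tool's x, y, z in degrees. In form: [{"gripper": .., "tx": .., "ty": .., "tz": .., "rx": .., "ry": .., "rz": ..}, ...]. A call has 1 to 8 rows; each row shifts and turns the commanded pose from where the row before left it, along the tool's axes as they then stand; what a row does not reach is not made up. A row lasts 1/8 s, in which the tool goes at most 62.5 mm and 10.7 degrees, less where a joint would pass 70% of its speed; a pose out of reach is approached as far as the arm can. A call with a gripper value outside its range is refused whole. The fingers move at their own pace and stop on an object; the grip force is fixed at half the most. Time passes only in rows, so rows that do not move let the fingers close. It gives the time, the measured TCP pose, the force and the opening at its end, in the units of the state.
- ctrl.get_obs(): the state, without advancing time (a new reading comes with each control period).
- viewer.get_image(name): name is "side" or "top" or "wrist"; returns a dict with "image" (420x560x3 uint8, red, green, blue), "range_z" (420x560 float32, mm along the optical axis (not along the pixel's ray), 0 where there is no reading), "vfov" (degrees; the focal length in pixels is half the picture's height over the tangent of half this angle, whatever the lens; pixels are square), "cx", "cy" (the principal point, pixels), "extrinsics" (4x4, takes a point from world to camera coordinates); the wrist camera has in their place "T_tool_cam" (4x4, takes a point from camera to tool coordinates, whose origin is the TCP and whose axes are the flange's). Camera axes: x right, y up, looking along -z (the intrinsics and any distortion apply to the point x, -y, -z); pixel columns grow to the right and rows downward; lengths in mm; the calibration is good to about 2 mm. A picture is of the moment at which its call begins: read the wrist's pose just before it.
- ctrl.close_job(): hands the job in, once; it reports no verdict.
Trained networks look in a picture, given as the dict that the camera call returned (one of the last four; its "shot" number tells which), for a name from the list of things; names that differ only in an ending like _2 or _b are one class to them, and where a whole thing is asked for, a point or a joint stands for the part that bears it (a point fixed in the world has none). Each returns a list of dicts, best first, with "p" (0 to 1); they miss things now and then, are a little off and sometimes report something else, mostly with a low value. They report only what shows in the picture. A call takes as long as a camera call.
- recognise(picture, name): "xy" ([column, row] as shares, 0 to 1, of the picture: columns of its width, rows of its height, amid what is visible of it).
The state is a dict: "t": time; "qpos": joint angles; "qvel": joint speeds; "joint_torque": joint torques, N m; "ee_pos": TCP position; "orientation": TCP orientation; "ft_force": force on the tool from outside, world axes, zero at the start; "moment": the same for the moment, N m; "width": finger opening in mm.
Only numpy, scipy, OpenCV 4.12 (cv2) and the standard library are available. Lean on these libraries where they do the work, as an engineer would, in place of code of your own. Each camera call takes 0.05 s, during which the arm holds its last target.

TASK

Flick the woodturner's turntable with your fingertips (its upright pegs are there to push against) so that the wheel spins freely, either way round, and let it run for at least two full turns. Then brake it with a fingertip on the plywood disc so that it stops, the first time it comes to rest after that run, with the yellow pointer pointing at the red sector, and finish there with the finger still holding the disc. Do not touch the freshly lacquered bowl in the middle, and leave the tin, brush and goblet where they are.

Things in the scene. Friction and masses are not known exactly. Their poses are not given: they have to be found in the camera images.
- stand: Fixed cream cast stand of the turntable; origin on the bench under the wheel's vertical axis. Its own +x axis points from the axis to the yellow pointer. It carries the free wheel: a plywood disc 280 mm across and 20 mm thick, underside 56 mm and top face 76 mm above the bench, with three pegs, a red sector and the bowl. It may stand at any yaw.
- wheel (a joint): Angle of the free wheel about the vertical (rad), not wrapped: it counts whole turns on and off; positive is anticlockwise seen from above; 0 (and every multiple of 2 pi) is the middle of the red sector exactly at the pointer. It starts between -1.5 and 1.5.
- wheel_centre (a point): Point on the wheel's axis at the height of the disc's top face, 76 mm above the bench (inside the foot of the bowl). The wheel runs on a good bearing: mostly viscous drag, speed falls to about a third in 6 to 13 s, plus a very small dry friction that stops it at last. The loaded wheel weighs about 1.1 to 2 kg, inertia about 0.010 to 0.019 kg m2. The disc is rigid and does not give when pressed; friction on a fingertip about 0.6.
- pointer_tip (a point): Tip of the yellow pointer, 143 mm from the wheel's axis, level with the disc's top face, just outside the rim. The pointer is a 10 mm wide finger with a 34 mm wide yellow tail block on a thin post, reaching 197 mm from the axis, top 78 mm above the bench; fixed to the stand.
- red_mark (a point): Middle of the red sector, on the disc's top face 130 mm from the axis; moves with the wheel. The sector is painted on the outer 35 mm of the disc (and its edge) and reaches 0.2 rad (26 mm) to either side of this point. It lies midway between peg0 and peg2.
- peg0 (a point): Centre of the top of a dark steel peg, 14 mm across and standing 30 mm above the disc's top face, 85 mm from the axis; moves with the wheel, at +60 degrees from the red mark (anticlockwise from above). The face outside the pegs (92 to 140 mm from the axis) is plain and flat.
- peg1 (a point): The same, second peg, at 180 degrees from the red mark.
- peg2 (a point): The same, third peg, at -60 degrees from the red mark.
- bowl_top (a point): Centre of the top of a small dark wooden bowl blank, wet with lacquer, 94 mm across and 42 mm high, screwed to the middle of the disc and turning with it; this point is 62 mm above the disc's underside. Not to be touched.
- tin: Loose tin of finish, 66 mm across, 90 mm high; origin at the centre of its underside. Bystander.
- brush: Loose brush lying flat on the bench along its own x axis; origin under its middle; 200 mm long, 42 mm wide, 20 mm high. Bystander.
- goblet: Loose turned wooden goblet, 54 mm across, 100 mm high; origin at the centre of its underside. Bystander.

How it is judged:
By the outcome, as a careful person would: the job done as asked, in the order asked, and still so for the second after the job is handed in, while the arm keeps its last pose, push and grip.
It also fails if it takes over 51 s, if anything falls off the work surface, if the arm or the gripper's body presses on something with over 40 N, if the wrist force passes 120 N, or if a joint passes its speed limit or range.

## Working session

There is one attempt and no reset: what is moved stays moved. The work goes in short steps, Python scripts to look and compute and a shell command to move; the robot and the scene stay as the last step left them, time stands still between calls to the robot, and variables do not carry over. Pictures are saved under pics/ and viewed, and the job is handed in when it is done.

```bash
ls; mkdir -p pics; cat > h.py <<'E'
import numpy as np, cv2
from scipy.spatial.transform import Rotation as R
from workcell import ctrl, viewer, recognise
def shot(cam,name):
    o=ctrl.get_obs(); p=viewer.get_image(cam)
    cv2.imwrite('pics/'+name+'.png',cv2.cvtColor(p['image'],cv2.COLOR_RGB2BGR))
    return p,o
def E(p,o=None):
    if 'extrinsics' in p: return np.linalg.inv(np.array(p['extrinsics']))
    T=np.eye(4);T[:3,:3]=R.from_rotvec(o['orientation']).as_matrix();T[:3,3]=o['ee_pos']
    return T@np.array(p['T_tool_cam'])
def ray(p,u,v,o=None):
    h,w=p['image'].shape[:2]; f=h/2/np.tan(np.radians(p['vfov'])/2)
    d=np.array([(u-p['cx'])/f,-(v-p['cy'])/f,-1.]);T=E(p,o)
    return T[:3,3],T[:3,:3]@d
def atz(p,u,v,z,o=None):
    c,d=ray(p,u,v,o); return c+d*(z-c[2])/d[2]
def atd(p,u,v,o=None):
    c,d=ray(p,u,v,o); return c+d*p['range_z'][int(v),int(u)]
E
python3 - <<'E'
from h import *
for c in ['top','side','wrist']:
    p,o=shot(c,c+'0'); print(c,{k:(v if k!='extrinsics' else np.round(v,3).tolist()) for k,v in p.items() if k not in('image','range_z')})
    for n in ['stand','wheel_centre','pointer_tip','red_mark','peg0','tin','brush','goblet','bowl_top']:
        r=recognise(p,n)
        for q in r[:3]:
            u,v=q['xy'][0]*560,q['xy'][1]*420
            print(n,round(q['p'],2),round(u),round(v),np.round(atd(p,u,v,o)))
print({k:np.round(v,3) for k,v in ctrl.get_obs().items()})
E
```

```text
pics
top {'vfov': 52.20103174483126, 'cx': 275.2225433677843, 'cy': 210.7832842871856, 'extrinsics': [[0.022, -1.0, -0.018, -2.253], [0.99, 0.019, 0.142, -532.926], [-0.141, -0.021, 0.99, -1417.411], [0.0, 0.0, 0.0, 1.0]], 'shot': 1}
stand 0.95 272 200 [555.  20. 119.]
wheel_centre 0.56 274 204 [542.  10. 122.]
pointer_tip 0.94 268 208 [531.  30. 117.]
pointer_tip 0.35 159 194 [575. 391.  94.]
red_mark 0.64 273 205 [542.  15. 110.]
red_mark 0.24 413 219 [ 507. -437.  101.]
peg0 0.97 274 204 [543.  13. 110.]
tin 0.81 159 197 [565. 391.  91.]
brush 0.57 143 258 [365. 459.  12.]
brush 0.49 273 204 [544.  15. 110.]
goblet 0.85 414 217 [ 514. -442.   97.]
side {'vfov': 51.998729535252586, 'cx': 276.12660449568835, 'cy': 211.42013784556136, 'extrinsics': [[-0.968, -0.25, 0.009, 506.833], [0.163, -0.603, 0.781, -169.32], [-0.19, 0.757, 0.625, -1201.679], [0.0, 0.0, 0.0, 1.0]], 'shot': 2}
stand 0.86 264 230 [549.  47.  71.]
wheel_centre 0.95 265 227 [545.  43.  79.]
pointer_tip 0.65 260 233 [553.  66.  75.]
peg0 0.85 271 228 [530.  38.  74.]
tin 0.58 212 335 [558. 427.  89.]
brush 0.95 293 3
[... 356 characters left out ...]
 -3.58550917e-04,
         2.15989971e-01],
       [-5.04889318e-04,  2.85722656e-01, -9.58312219e-01,
         1.97727421e+01],
       [ 0.00000000e+00,  0.00000000e+00,  0.00000000e+00,
         1.00000000e+00]]), 'shot': 3}
{'t': np.float64(1.5), 'qpos': array([-1.136,  0.423,  1.63 ,  0.   ,  1.089, -0.019]), 'qvel': array([ 0.   , -0.   ,  0.   ,  0.001,  0.001,  0.002]), 'joint_torque': array([ 2.0000e-03, -5.4457e+01, -2.7404e+01,  6.5000e-02,  1.7000e-02,
       -0.0000e+00]), 'ee_pos': array([ 274.031, -561.724,  404.686]), 'orientation': array([3.061, 0.707, 0.   ]), 'ft_force': array([-0.253, -0.198,  0.034]), 'moment': array([-0.003,  0.012, -0.004]), 'width': np.float64(88.038)}
```

View pics/top0.png

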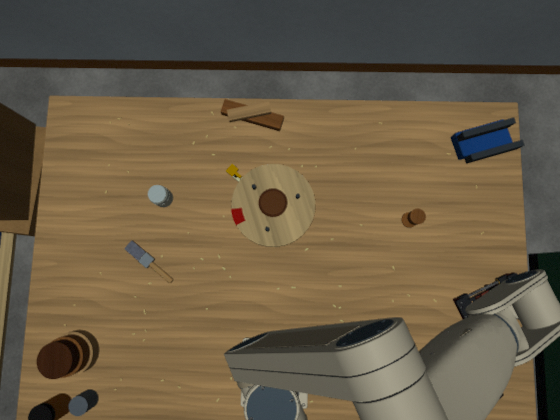

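View pics/side0.png

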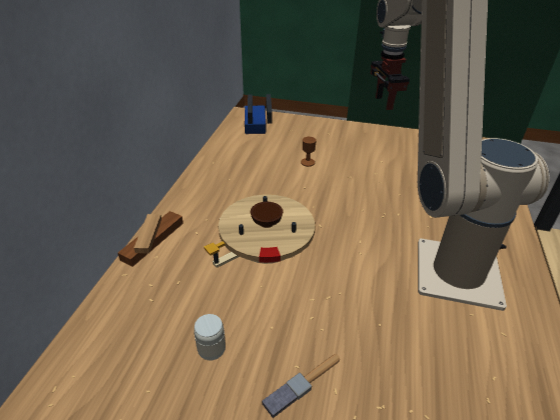

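```bash
cat >> h.py <<'E'
def masks(p):
    hsv=cv2.cvtColor(p['image'],cv2.COLOR_RGB2HSV); H,S,V=[hsv[...,i].astype(int) for i in range(3)]
    return dict(red=((H<6)|(H>174))&(S>180)&(V>90), yel=(H>20)&(H<32)&(S>190)&(V>120))
def blobs(m,mn=8):
    n,l,s,c=cv2.connectedComponentsWithStats(m.astype(np.uint8)); return [(s[i,4],c[i]) for i in range(1,n) if s[i,4]>=mn]
E
python3 - <<'E'
from h import *
for c in ['top','side']:
    p,o=shot(c,c+'1')
    for k,m in masks(p).items():
        for a,ce in blobs(m): print(c,k,a,np.round(ce,1),np.round(atz(p,*ce,77),1), np.round(atd(p,*ce),1))
    # disc via depth: points z in 70..82
    vv,uu=np.mgrid[0:420,0:560]; f=210/np.tan(np.radians(p['vfov'])/2)
    T=E(p,o); d=np.stack([(uu-p['cx'])/f,-(vv-p['cy'])/f,-np.ones_like(uu)],-1)
    P=T[:3,3]+(d*p['range_z'][...,None])@T[:3,:3].T
    m=(abs(P[...,2]-76)<8)&(np.hypot(P[...,0]-560,P[...,1]-10)<170)
    n,l,s,ce=cv2.connectedComponentsWithStats(m.astype(np.uint8)); i=1+np.argmax(s[1:,4]);print(s[i],P[l==i][:,2].mean())
    cs,_=cv2.findContours((l==i).astype(np.uint8),cv2.RETR_EXTERNAL,cv2.CHAIN_APPROX_NONE)
    cc=max(cs,key=cv2.contourArea)[:,0]; Q=np.array([atz(p,u,v,76)[:2] for u,v in cc])
    from scipy.optimize import least_squares
    r=least_squares(lambda x:np.hypot(*(Q-x[:2]).T)-140,[555,10],loss='soft_l1',f_scale=2);print(c,'centre',r.x,np.sqrt(np.mean(r.fun**2)))
    pk=(P[...,2]>92)&(np.hypot(P[...,0]-r.x[0],P[...,1]-r.x[1])<110)
    for a,ce in blobs(pk,3): print('raised',a,np.round(ce,1),np.round(atz(p,*ce,106),1))
    for n in ('tin','goblet'): pass
E
```

```text
top red 145 [237.3 215.6] [508.8 132.8  77. ] [509.1 133.1  74.4]
top yel 98 [232.6 170.3] [661.5 154.   77. ] [662.3 154.4  74. ]
[ 231  164   85   83 4757] 75.59437461738993
top centre [550.16915855  17.08039506] 7.83066344382683
raised 15 [253.7 185.7] [604.6  79.6 106. ]
raised 651 [272.8 202. ] [551.7  16.  106. ]
raised 17 [297.6 195.1] [576.  -64.1 106. ]
raised 16 [267.1 228.3] [465.7  32.2 106. ]
side red 168 [269.1 252.1] [508.4 136.2  77. ] [508.3 136.3  77.1]
side yel 91 [212.7 246.9] [660.6 156.3  77. ] [661.5 154.4  75. ]
[ 212  195  103   65 4176] 74.94014049433318
side centre [547.15539889  23.60731564] 7.13093951177602
raised 676 [266.5 212.8] [549.7  11.9 106. ]
raised 29 [294.  224.8] [462.3  43.1 106. ]
raised 29 [241. 227.] [600.9  90.2 106. ]
```

```bash
python3 -c "
import cv2
a=cv2.imread('pics/top0.png')[140:270,190:350]; cv2.imwrite('pics/c1.png',cv2.resize(a,None,fx=4,fy=4,interpolation=cv2.INTER_CUBIC))
a=cv2.imread('pics/side0.png')[180:290,190:330]; cv2.imwrite('pics/c2.png',cv2.resize(a,None,fx=5,fy=5,interpolation=cv2.INTER_CUBIC))"
```

```text
(no output)
```

View pics/c1.png

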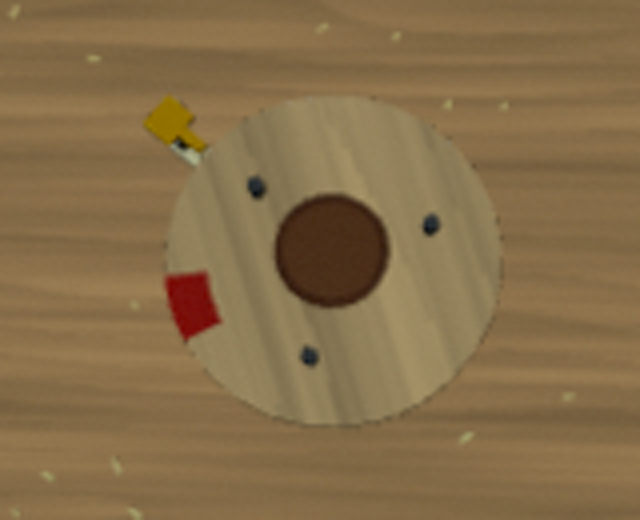

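View pics/c2.png

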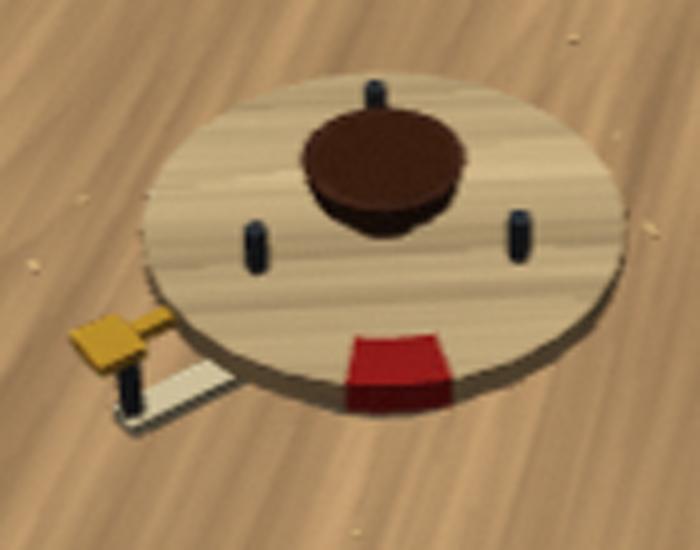

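```bash
python3 -m handwheel '[{"gripper":1,"rz":8.67},{"gripper":1,"rz":8.67},{"gripper":1,"rz":8.67},{"gripper":1}]'; python3 - <<'E'
from h import *
o=ctrl.get_obs();print(o['t'],o['ee_pos'],R.from_rotvec(o['orientation']).as_matrix().round(3),o['width'])
E
```

```text
1.6 [ 274.00558118 -561.71910205  404.66520543] [[ 0.899  0.438  0.   ]
 [ 0.438 -0.899  0.   ]
 [ 0.    -0.    -1.   ]] 87.92508640824887$[0]: bad value
```

```bash
python3 -m handwheel '[{"gripper":1.0,"tx":0,"ty":0,"tz":0,"rx":0,"ry":0,"rz":8.67},{"gripper":1.0,"tx":0,"ty":0,"tz":0,"rx":0,"ry":0,"rz":8.67},{"gripper":1.0,"tx":0,"ty":0,"tz":0,"rx":0,"ry":0,"rz":8.67},{"gripper":1.0,"tx":0,"ty":0,"tz":0,"rx":0,"ry":0,"rz":0}]'; python3 - <<'E'
from h import *
o=ctrl.get_obs();print(o['t'],o['ee_pos'],R.from_rotvec(o['orientation']).as_matrix().round(3),o['width'])
E
```

```text
t: 2.1
ee_pos: [274.0, -561.7, 404.7]
orientation: [-3.142, -0.002, 0.0]
ft_force: [-0.3, -0.1, -0.7]
width: 51.6
2.1 [ 273.98276978 -561.72534647  404.66061145] [[ 1.     0.001 -0.   ]
 [ 0.001 -1.     0.   ]
 [-0.    -0.    -1.   ]] 51.55779686952291
```

```bash
python3 -m handwheel '[{"gripper":1.0,"tx":0.02,"ty":-0.058,"tz":0,"rx":0,"ry":0,"rz":0},{"gripper":1.0,"tx":0.02,"ty":-0.058,"tz":0,"rx":0,"ry":0,"rz":0},{"gripper":1.0,"tx":0.02,"ty":-0.058,"tz":0,"rx":0,"ry":0,"rz":0},{"gripper":1.0,"tx":0.02,"ty":-0.058,"tz":0,"rx":0,"ry":0,"rz":0},{"gripper":1.0,"tx":0.02,"ty":-0.058,"tz":0,"rx":0,"ry":0,"rz":0},{"gripper":1.0,"tx":0.02,"ty":-0.058,"tz":0,"rx":0,"ry":0,"rz":0},{"gripper":1.0,"tx":0.02,"ty":-0.058,"tz":0,"rx":0,"ry":0,"rz":0},{"gripper":1.0,"tx":0.02,"ty":-0.058,"tz":0,"rx":0,"ry":0,"rz":0}]'; python3 -m handwheel '[{"gripper":1.0,"tx":0,"ty":0,"tz":0,"rx":0,"ry":0,"rz":0}]'
```

```text
t: 3.1
ee_pos: [434.5, -95.9, 405.1]
orientation: [3.141, 0.005, 0.002]
ft_force: [0.4, -0.4, 0.0]
width: 0.3
t: 3.22
ee_pos: [435.0, -94.4, 404.9]
orientation: [-3.141, -0.015, -0.001]
ft_force: [-1.0, -0.3, 0.2]
width: 0.3
```

```bash
python3 -m handwheel '[{"gripper":1.0,"tx":0.013,"ty":-0.038,"tz":0,"rx":0,"ry":0,"rz":0},{"gripper":1.0,"tx":0.013,"ty":-0.037,"tz":0,"rx":0,"ry":0,"rz":0},{"gripper":1.0,"tx":0,"ty":0,"tz":0.05,"rx":0,"ry":0,"rz":0},{"gripper":1.0,"tx":0,"ty":0,"tz":0.05,"rx":0,"ry":0,"rz":0},{"gripper":1.0,"tx":0,"ty":0,"tz":0.03,"rx":0,"ry":0,"rz":0},{"gripper":1.0,"tx":0,"ty":0,"tz":0,"rx":0,"ry":0,"rz":0}]'; python3 - <<'E'
from h import *
for c in ['top','side']:
    p,o=shot(c,c+'2')
    for k,m in masks(p).items():
        for a,ce in blobs(m): print(c,k,a,np.round(ce,1),np.round(atz(p,*ce,77),1))
E
```

```text
t: 3.98
ee_pos: [459.3, -23.7, 273.0]
orientation: [-3.141, -0.001, 0.007]
ft_force: [-1.3, 0.2, 0.5]
width: 0.2
top red 146 [237.3 215.5] [509.  132.8  77. ]
top yel 98 [232.7 170.3] [661.5 153.6  77. ]
side red 169 [269.1 252. ] [508.3 136.1  77. ]
side yel 92 [212.7 246.9] [660.4 156.3  77. ]
```

View pics/side2.png

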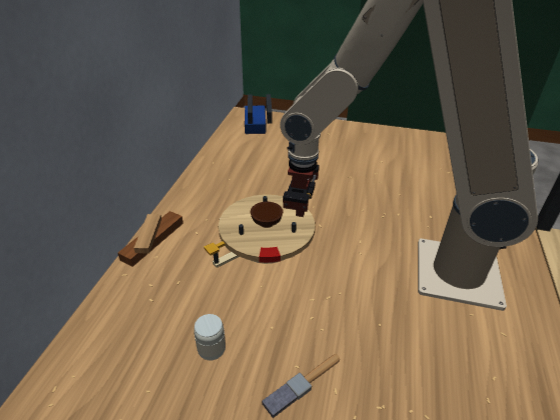

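View pics/top2.png

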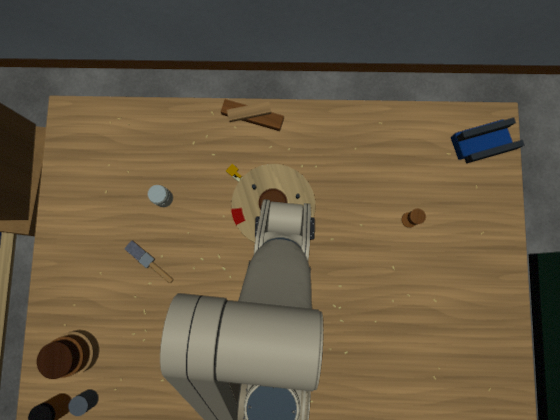

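```bash
python3 -m handwheel '[{"gripper":1.0,"tx":0.001,"ty":-0.026,"tz":0,"rx":0,"ry":0,"rz":0},{"gripper":1.0,"tx":0.002,"ty":-0.029,"tz":0,"rx":0,"ry":0,"rz":0},{"gripper":1.0,"tx":0.0105,"ty":-0.0285,"tz":0,"rx":0,"ry":0,"rz":0},{"gripper":1.0,"tx":0.0195,"ty":-0.0235,"tz":0,"rx":0,"ry":0,"rz":0},{"gripper":1.0,"tx":-0.02,"ty":-0.01,"tz":-0.05,"rx":0,"ry":0,"rz":0},{"gripper":1.0,"tx":-0.02,"ty":0.02,"tz":-0.05,"rx":0,"ry":0,"rz":0}]'; cat > m.py <<'E'
from h import *
import sys
C=np.array([549.,16.]); P0=np.radians(50.7)
for c in sys.argv[1:]:
    p,o=shot(c,'%s_%03d'%(c,int(ctrl.get_obs()['t']*20)))
    for a,ce in blobs(masks(p)['red'],20):
        q=atz(p,*ce,77)[:2]; d=q-C
        print(c,'t',round(o['t'],3),a,q.round(),'r',round(np.hypot(*d)),'ang',round((np.arctan2(d[1],d[0])-P0+np.pi)%(2*np.pi)-np.pi,3))
o=ctrl.get_obs();print(round(o['t'],3),o['ee_pos'].round(1),o['ft_force'].round(1))
E
python3 m.py top side top side
```

```text
t: 4.82
ee_pos: [453.3, 75.0, 376.9]
orientation: [-3.141, -0.005, -0.002]
ft_force: [0.9, 0.0, 0.3]
width: 0.7
top t 4.825 135 [670.  33.] r 122 ang -0.744
side t 4.875 119 [671.  17.] r 122 ang -0.874
top t 4.925 140 [669.  -3.] r 121 ang -1.046
side t 4.975 108 [665. -19.] r 121 ang -1.178
5.025 [453.4  73.9 377.1] [-0.5 -1.   0.1]
```

```bash
python3 -m handwheel '[{"gripper":1.0,"tx":-0.02,"ty":0.058,"tz":0,"rx":0,"ry":0,"rz":0},{"gripper":1.0,"tx":0,"ty":0,"tz":0.05,"rx":0,"ry":0,"rz":0},{"gripper":1.0,"tx":0,"ty":0,"tz":0.04,"rx":0,"ry":0,"rz":0},{"gripper":1.0,"tx":0,"ty":0,"tz":0.019,"rx":0,"ry":0,"rz":0},{"gripper":1.0,"tx":0,"ty":0,"tz":0,"rx":0,"ry":0,"rz":0},{"gripper":1.0,"tx":0,"ty":0,"tz":0,"rx":0,"ry":0,"rz":0}]'; python3 m.py side side
```

```text
t: 5.78
ee_pos: [433.5, 16.3, 265.9]
orientation: [-3.142, 0.0, -0.0]
ft_force: [0.5, 0.6, 0.6]
width: 0.6
5.875 [433.6  16.3 266.4] [ 0.8 -0.5 -0.2]
```

```bash
Z='{"gripper":1.0,"tx":0,"ty":0,"tz":0,"rx":0,"ry":0,"rz":0}'; python3 -m handwheel '[{"gripper":1.0,"tx":0,"ty":0,"tz":0.003,"rx":0,"ry":0,"rz":0},{"gripper":1.0,"tx":0,"ty":0,"tz":0,"rx":0,"ry":0,"rz":0},{"gripper":1.0,"tx":0,"ty":0,"tz":0,"rx":0,"ry":0,"rz":0},{"gripper":1.0,"tx":0,"ty":0,"tz":0,"rx":0,"ry":0,"rz":0}]'; python3 m.py side top
```

```text
t: 6.38
ee_pos: [433.1, 16.3, 262.8]
orientation: [-3.142, 0.0, -0.0]
ft_force: [0.1, 0.4, 0.3]
width: 0.7
side t 6.375 170 [488. 127.] r 127 ang 1.191
top t 6.425 141 [503. 131.] r 124 ang 1.068
6.475 [433.1  16.3 262.7] [ 0.3 -0.6  0.5]
```

```bash
python3 -m handwheel '[{"gripper":1.0,"tx":0,"ty":0,"tz":0,"rx":0,"ry":0,"rz":0},{"gripper":1.0,"tx":0,"ty":0,"tz":0,"rx":0,"ry":0,"rz":0},{"gripper":1.0,"tx":0,"ty":0,"tz":0,"rx":0,"ry":0,"rz":0},{"gripper":1.0,"tx":0,"ty":0,"tz":0,"rx":0,"ry":0,"rz":0}]'; python3 m.py side top
```

```text
t: 6.98
ee_pos: [433.1, 16.3, 262.7]
orientation: [-3.142, 0.0, 0.0]
ft_force: [0.8, 0.3, -0.2]
width: 0.3
side t 6.975 143 [649.  91.] r 125 ang -0.243
top t 7.025 136 [657.  74.] r 123 ang -0.388
7.075 [433.1  16.2 262.7] [ 0.5 -0.3  0.5]
```

```bash
python3 -m handwheel '[{"gripper":1.0,"tx":0,"ty":0,"tz":0,"rx":0,"ry":0,"rz":0},{"gripper":1.0,"tx":0,"ty":0,"tz":0,"rx":0,"ry":0,"rz":0},{"gripper":1.0,"tx":0,"ty":0,"tz":0,"rx":0,"ry":0,"rz":0},{"gripper":1.0,"tx":0,"ty":0,"tz":0,"rx":0,"ry":0,"rz":0}]'; python3 m.py side top
```

```text
t: 7.58
ee_pos: [433.1, 16.3, 262.7]
orientation: [-3.142, 0.0, 0.0]
ft_force: [0.2, 0.0, -0.5]
width: 0.8
side t 7.575 103 [637. -65.] r 120 ang -1.624
top t 7.625 137 [627. -77.] r 121 ang -1.756
7.675 [433.1  16.2 262.7] [ 0.3  0.5 -0.3]
```

```bash
python3 -m handwheel '[{"gripper":1.0,"tx":0,"ty":0,"tz":0,"rx":0,"ry":0,"rz":0},{"gripper":1.0,"tx":0,"ty":0,"tz":0,"rx":0,"ry":0,"rz":0},{"gripper":1.0,"tx":0,"ty":0,"tz":0,"rx":0,"ry":0,"rz":0},{"gripper":1.0,"tx":0,"ty":0,"tz":0,"rx":0,"ry":0,"rz":0}]'; python3 m.py side top
```

```text
t: 8.18
ee_pos: [433.1, 16.3, 262.7]
orientation: [-3.142, 0.0, 0.0]
ft_force: [0.9, 0.0, 0.0]
width: 0.9
side t 8.175 53 [505. -94.] r 118 ang -2.834
top t 8.225 123 [485. -89.] r 123 ang -3.001
8.275 [433.1  16.3 262.7] [-0.3  0.1  0.3]
```

```bash
python3 -m handwheel '[{"gripper":1.0,"tx":0,"ty":0,"tz":0,"rx":0,"ry":0,"rz":0},{"gripper":1.0,"tx":0,"ty":0,"tz":0,"rx":0,"ry":0,"rz":0},{"gripper":1.0,"tx":0,"ty":0,"tz":0,"rx":0,"ry":0,"rz":0},{"gripper":1.0,"tx":0,"ty":0,"tz":0,"rx":0,"ry":0,"rz":0}]'; python3 m.py side top
```

```text
t: 8.78
ee_pos: [433.1, 16.3, 262.7]
orientation: [-3.142, 0.0, -0.0]
ft_force: [-0.8, -0.0, -0.3]
width: 0.5
side t 8.775 112 [424.  33.] r 126 ang 2.124
8.875 [433.1  16.3 262.7] [ 0.9 -0.2  0.1]
```

```bash
python3 -m handwheel '[{"gripper":1.0,"tx":0,"ty":0,"tz":0.002,"rx":0,"ry":0,"rz":0},{"gripper":1.0,"tx":0,"ty":0,"tz":0,"rx":0,"ry":0,"rz":0},{"gripper":1.0,"tx":0,"ty":0,"tz":0,"rx":0,"ry":0,"rz":0},{"gripper":1.0,"tx":0,"ty":0,"tz":0,"rx":0,"ry":0,"rz":0},{"gripper":1.0,"tx":0,"ty":0,"tz":0,"rx":0,"ry":0,"rz":0},{"gripper":1.0,"tx":0,"ty":0,"tz":0,"rx":0,"ry":0,"rz":0},{"gripper":1.0,"tx":0,"ty":0,"tz":0,"rx":0,"ry":0,"rz":0},{"gripper":1.0,"tx":0,"ty":0,"tz":0,"rx":0,"ry":0,"rz":0}]'; python3 m.py side top
```

```text
t: 9.88
ee_pos: [433.1, 16.2, 260.7]
orientation: [-3.142, 0.0, -0.0]
ft_force: [0.3, 0.2, 0.1]
width: 0.8
side t 9.875 160 [602. 131.] r 126 ang 0.251
top t 9.925 142 [612. 122.] r 123 ang 0.152
9.975 [433.1  16.3 260.7] [ 0.1 -0.5  0.6]
```

```bash
python3 -m handwheel '[{"gripper":1.0,"tx":0,"ty":0,"tz":0,"rx":0,"ry":0,"rz":0},{"gripper":1.0,"tx":0,"ty":0,"tz":0,"rx":0,"ry":0,"rz":0},{"gripper":1.0,"tx":0,"ty":0,"tz":0,"rx":0,"ry":0,"rz":0},{"gripper":1.0,"tx":0,"ty":0,"tz":0,"rx":0,"ry":0,"rz":0},{"gripper":1.0,"tx":0,"ty":0,"tz":0,"rx":0,"ry":0,"rz":0},{"gripper":1.0,"tx":0,"ty":0,"tz":0,"rx":0,"ry":0,"rz":0},{"gripper":1.0,"tx":0,"ty":0,"tz":0,"rx":0,"ry":0,"rz":0},{"gripper":1.0,"tx":0,"ty":0,"tz":0,"rx":0,"ry":0,"rz":0}]'; python3 m.py side top
```

```text
t: 10.98
ee_pos: [433.1, 16.2, 260.7]
orientation: [3.142, -0.0, -0.0]
ft_force: [0.3, 0.2, 0.2]
width: 0.8
side t 10.975 105 [651. -48.] r 120 ang -1.444
top t 11.025 133 [646. -58.] r 122 ang -1.535
11.075 [433.1  16.2 260.7] [-0.1  0.6  0. ]
```

```bash
python3 -m handwheel '[{"gripper":1.0,"tx":0,"ty":0,"tz":0,"rx":0,"ry":0,"rz":0},{"gripper":1.0,"tx":0,"ty":0,"tz":0,"rx":0,"ry":0,"rz":0},{"gripper":1.0,"tx":0,"ty":0,"tz":0,"rx":0,"ry":0,"rz":0},{"gripper":1.0,"tx":0,"ty":0,"tz":0,"rx":0,"ry":0,"rz":0},{"gripper":1.0,"tx":0,"ty":0,"tz":0,"rx":0,"ry":0,"rz":0},{"gripper":1.0,"tx":0,"ty":0,"tz":0,"rx":0,"ry":0,"rz":0}]'; python3 m.py side top
```

```text
t: 11.82
ee_pos: [433.1, 16.2, 260.7]
orientation: [-3.142, 0.0, -0.0]
ft_force: [-0.1, -0.0, -0.4]
width: 0.1
side t 11.825 100 [ 528. -101.] r 119 ang -2.63
top t 11.875 143 [ 520. -102.] r 121 ang -2.697
11.925 [433.1  16.3 260.7] [-0.4 -0.   0.1]
```

```bash
cat > f.py <<'E'
import numpy as np
from scipy.optimize import least_squares, brentq
D=np.array([(4.825,-.744),(6.425,1.068-2*np.pi),(7.025,-.388-2*np.pi),(7.625,-1.756-2*np.pi),(8.225,-3.001-2*np.pi),(9.925,.152-4*np.pi),(11.025,-1.535-4*np.pi),(11.875,-2.697-4*np.pi)])
import sys
for s in sys.argv[1:]: D=np.vstack([D,[float(q) for q in s.split(',')]])
t,a=D.T
def m(x,t):
    s=t-t0; tau,w,a0,c=x; return a0-((w+c*tau)*tau*(1-np.exp(-s/tau))-c*tau*s)
t0=4.825
r=least_squares(lambda x:np.append(m(x,t)-a,[0.02*(x[3]-.03)/.03]),[8,3,-.7,.03]);x=r.x;print(x,r.fun.round(3))
for tg in (.1,.05,0,-.1): 
    g=[T for T in np.arange(t[-1],30,.01) if m(x,T)<=tg-6*np.pi]
    if g: print(tg,g[0],'w',(m(x,g[0])-m(x,g[0]+.1))/.1)
E
python3 f.py
```

```text
[ 8.89732635  3.06296101 -0.74733557  0.0206615 ] [-0.003  0.007 -0.     0.007 -0.013  0.001 -0.003  0.004 -0.006]
0.1 15.234999999999928 w 0.8182089490763289
0.05 15.294999999999927 w 0.8114743195390162
0 15.354999999999926 w 0.8047849528531614
-0.1 15.474999999999923 w 0.7915407932496166
```

```bash
python3 -m handwheel '[{"gripper":1.0,"tx":0,"ty":0,"tz":0,"rx":0,"ry":0,"rz":0},{"gripper":1.0,"tx":0,"ty":0,"tz":0,"rx":0,"ry":0,"rz":0},{"gripper":1.0,"tx":0,"ty":0,"tz":0,"rx":0,"ry":0,"rz":0},{"gripper":1.0,"tx":0,"ty":0,"tz":0,"rx":0,"ry":0,"rz":0},{"gripper":1.0,"tx":0,"ty":0,"tz":0,"rx":0,"ry":0,"rz":0},{"gripper":1.0,"tx":0,"ty":0,"tz":0,"rx":0,"ry":0,"rz":0},{"gripper":1.0,"tx":0,"ty":0,"tz":0,"rx":0,"ry":0,"rz":0},{"gripper":1.0,"tx":0,"ty":0,"tz":0,"rx":0,"ry":0,"rz":0}]'; python3 m.py side
```

```text
t: 12.92
ee_pos: [433.1, 16.3, 260.7]
orientation: [3.142, -0.0, -0.0]
ft_force: [-0.1, 0.1, -0.5]
width: 0.5
side t 12.925 54 [420.  20.] r 129 ang 2.229
12.975 [433.1  16.2 260.7] [ 0.4 -0.6 -0.2]
```

```bash
python3 -m handwheel '[{"gripper":1.0,"tx":0,"ty":0,"tz":0,"rx":0,"ry":0,"rz":0},{"gripper":1.0,"tx":0,"ty":0,"tz":0,"rx":0,"ry":0,"rz":0},{"gripper":1.0,"tx":0,"ty":0,"tz":0,"rx":0,"ry":0,"rz":0},{"gripper":1.0,"tx":0,"ty":0,"tz":0,"rx":0,"ry":0,"rz":0},{"gripper":1.0,"tx":0,"ty":0,"tz":0,"rx":0,"ry":0,"rz":0},{"gripper":1.0,"tx":0,"ty":0,"tz":0,"rx":0,"ry":0,"rz":0},{"gripper":1.0,"tx":0,"ty":0,"tz":0,"rx":0,"ry":0,"rz":0},{"gripper":1.0,"tx":0,"ty":0,"tz":0,"rx":0,"ry":0,"rz":0}]'; python3 m.py side top
```

```text
t: 13.98
ee_pos: [433.1, 16.2, 260.7]
orientation: [3.142, -0.0, 0.0]
ft_force: [-0.2, -1.2, 1.1]
width: 0.3
side t 13.975 170 [482. 124.] r 127 ang 1.241
top t 14.025 112 [491. 127.] r 126 ang 1.169
14.075 [433.1  16.3 260.7] [ 0.9 -0.4 -0.2]
```

```bash
python3 -m handwheel '[{"gripper":1.0,"tx":0,"ty":0,"tz":0,"rx":0,"ry":0,"rz":0},{"gripper":1.0,"tx":0,"ty":0,"tz":0,"rx":0,"ry":0,"rz":0},{"gripper":1.0,"tx":0,"ty":0,"tz":0,"rx":0,"ry":0,"rz":0},{"gripper":1.0,"tx":0,"ty":0,"tz":0,"rx":0,"ry":0,"rz":0},{"gripper":1.0,"tx":0,"ty":0,"tz":0,"rx":0,"ry":0,"rz":0}]'; python3 m.py top; python3 f.py 14.7,-18.3
```

```text
t: 14.7
ee_pos: [433.1, 16.3, 260.7]
orientation: [-3.142, 0.0, 0.0]
ft_force: [-0.6, -1.2, 0.5]
width: 0.2
top t 14.7 140 [561. 140.] r 124 ang 0.591
14.75 [433.1  16.2 260.7] [ 0.  -0.1  0.7]
[ 8.88355075  3.06309039 -0.74733876  0.02028112] [-0.003  0.007 -0.     0.007 -0.013  0.001 -0.003  0.004  0.    -0.006]
0.1 15.229999999999988 w 0.8195212954920095
0.05 15.289999999999987 w 0.8127920856805204
0 15.349999999999985 w 0.8061081721903207
-0.1 15.479999999999983 w 0.7917803012669822
```

```bash
python3 -m handwheel '[{"gripper":1.0,"tx":0,"ty":0,"tz":0,"rx":0,"ry":0,"rz":0},{"gripper":1.0,"tx":0,"ty":0,"tz":0,"rx":0,"ry":0,"rz":0},{"gripper":1.0,"tx":0,"ty":0,"tz":0,"rx":0,"ry":0,"rz":0},{"gripper":1.0,"tx":0,"ty":0,"tz":0,"rx":0,"ry":0,"rz":0},{"gripper":1.0,"tx":0,"ty":0,"tz":0.0055,"rx":0,"ry":0,"rz":0},{"gripper":1.0,"tx":0,"ty":0,"tz":0.001,"rx":0,"ry":0,"rz":0}]'; python3 m.py top side
```

```text
t: 15.5
ee_pos: [433.5, 16.3, 257.8]
orientation: [-3.142, 0.0, -0.001]
ft_force: [-18.4, -0.3, 81.2]
width: 0.3
top t 15.5 141 [619. 117.] r 123 ang 0.077
side t 15.55 155 [619. 121.] r 126 ang 0.096
15.6 [433.4  16.3 257.9] [-16.7   0.1  68.2]
```

```bash
python3 -m handwheel '[{"gripper":1.0,"tx":0,"ty":0,"tz":-0.0007,"rx":0,"ry":0,"rz":0},{"gripper":1.0,"tx":0,"ty":0,"tz":-0.0007,"rx":0,"ry":0,"rz":0},{"gripper":1.0,"tx":0,"ty":0,"tz":0,"rx":0,"ry":0,"rz":0},{"gripper":1.0,"tx":0,"ty":0,"tz":0,"rx":0,"ry":0,"rz":0}]'; python3 m.py top side; python3 -c "
import cv2,glob
a=cv2.imread(sorted(glob.glob('pics/side_*.png'))[-1]);cv2.imwrite('pics/fin.png',a)
a=a[160:290,180:330]; cv2.imwrite('pics/finc.png',cv2.resize(a,None,fx=4,fy=4,interpolation=cv2.INTER_CUBIC))"
```

```text
t: 16.1
ee_pos: [433.4, 16.3, 258.0]
orientation: [-3.142, 0.0, -0.002]
ft_force: [-10.9, -0.5, 44.6]
width: 0.5
top t 16.1 139 [619. 117.] r 123 ang 0.079
side t 16.15 154 [619. 121.] r 126 ang 0.097
16.2 [433.4  16.3 258. ] [-10.5   0.1  45.7]
```

View pics/finc.png

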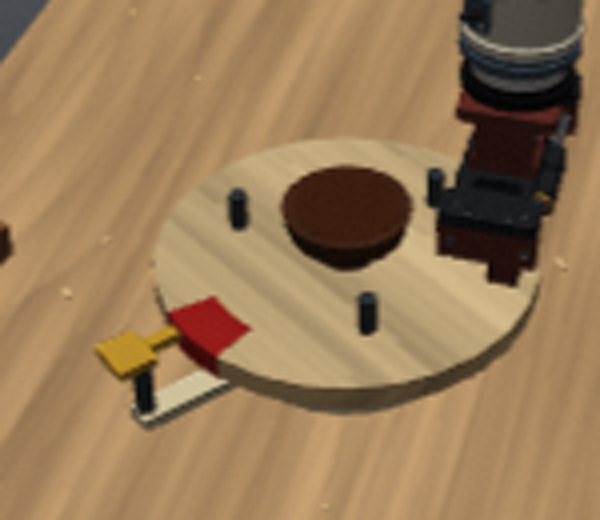

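View pics/fin.png

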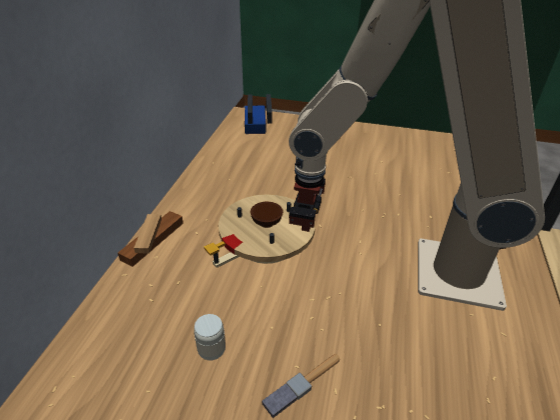

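```bash
python3 -c "
from workcell import ctrl
print(ctrl.close_job())"
```

```text
the job is handed in; nothing more can be done
None
```

I flicked the wheel clockwise by pushing one peg with the closed fingertips. It left at about 3 rad/s and ran free for nearly three turns (about 18.7 rad by my tracking). I then braked it with a fingertip on the plain outer part of the disc.

- **Stop position:** the wheel stopped with the red sector at the pointer. Its middle is about 0.08 to 0.10 rad short of the pointer (top camera 0.079, side camera 0.097), inside the ±0.2 rad sector. The reading did not change over the last 0.6 s, though it is not dead centre.
- **Holding force:** the brake read 81 N just after contact, below the 120 N wrist limit. I eased it to about 45 N, and the finger was still pressing the disc when I handed in at about 16.2 s.
- **Bowl and bystanders:** the fingers stayed clear of the bowl by plan. In the last side picture the tin and brush look unmoved. I did not re-measure the tin or brush. The goblet is hidden behind the arm in that view; the arm passed well above it on the way in.

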